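# Seat and lock the test plug on the junction box

## Robot

A 6-joint arm with a two-finger parallel gripper is mounted at the origin on a cart in front of the work surface, level with it; the furniture and walls round the work are solid. World frame = base frame: x ahead of the robot, y to its left, z up, the work surface at z = 0. Lengths are in m, angles in rad, forces in N, time in s.
With the tool pointing down it reaches from about 0.3 to 0.825 m from the base axis. Payload 5.4 kg.
Tool frame: the origin (TCP) lies at the very end of the fingers, on their centre line; the grasp point (between the pads) lies 19 mm behind it; z points along the fingers, y is the line along which they close (so a half turn about z gives the same grasp; the last joint's range is limited). The gripper opens to 92 mm and grips with 3 to 60 N. Pads are 20 mm wide; open, the fingers measure 128 mm over their backs; the gripper's body (75 mm by 189 mm) begins 69 mm behind the grasp point.
Start: joints at [-1.528, 0.158, 1.597, -0, 1.386, -0.21], TCP at [0.144, -0.557, 0.19] pointing down, gripper open.
Joint ranges: [-2.91, 2.91], [-0.94, 2.29], [0.18, 2.7], [-1.29, 4.43], [0.17, 2.64], [-3, 3]. Speed limits (rad/s): [2.57, 2.57, 3.14, 3.14, 3.14, 3.14].

## Interface

Orientations are given as a rotation vector (axis times angle).
In Python, from workcell import bot gives the robot as it stands. Calls block until the motion is done:
- bot.goto(position, orientation): joint-space move of the TCP to a pose.
- bot.line_to(position, rot=None, max_speed=0.15): straight line of the TCP; rot=None keeps the orientation; max_speed is the mean speed in m/s.
- bot.set_joints(angles): joint-space move.
- bot.set_gripper(opening, newtons=None): opening from 0.0 (shut) to 1.0 (fully open); newtons is the grip in N (None keeps the last); returns when the fingers have stopped.
- bot.hold(seconds).
- bot.inverse_kinematics(position, orientation): joint angles nearest the present ones, or None.
- bot.read_camera(name): name is "scene" or "top"; returns a dict with "pixels" (420x560x3 uint8, blue, green, red), "fx", "fy", "cx", "cy" (pixels), "R" (3x3) and "t" (3): a world point X has camera coordinates R X + t. Camera axes: x right, y down, z forward; pixel columns grow to the right and rows downward; lengths in m; the calibration is good to about 2 mm. A picture is of the moment at which its call begins. There is no depth.
A pose or a line that the arm cannot do raises bot.MotionError and nothing moves.
- bot.job_done(): hands the job in; it is judged then, once.
Readings, each from a call of its own:
- bot.current_clock(): time.
- bot.current_joints(): joint angles.
- bot.current_joint_vel(): joint speeds.
- bot.current_effort(): joint torques, N m.
- bot.current_ee_pos(): TCP position.
- bot.current_tool_rot(): TCP orientation.
- bot.current_contact_force(): force on the tool from outside, world axes, zero at the start.
- bot.current_ft_torque(): the same for the moment, N m.
- bot.current_opening(): opening from 0.0 (shut) to 1.0 (fully open).
- bot.current_grip_force(): force on a finger pad.
Only numpy, scipy, OpenCV 4.12 (cv2) and the standard library are available. Lean on these libraries where they do the work, as an engineer would, in place of code of your own. Each camera call takes 0.05 s, during which the arm holds its last target. There are 200 camera calls.

## Task

Press the round test plug that stands proud on the grey junction box fully home, then turn its locking collar clockwise (seen from above) until the line on the collar's ear points at the raised arrow on the box lid. The collar can be turned past the arrow, so stop there or bring it back. Leave the can, the solder reel and the small transformer beside the box where they stand.

Things in the scene. Friction and masses are not known exactly. Their poses are not given: they have to be found in the camera images.
- junction_box: grey die-cast box, 160 x 160 x 45 mm, fixed to the bench. Origin: centre of its underside; z up. The plug stands in the middle of its lid, on a round aluminium flange 12 mm high and 72 mm across
- plug_slide (a joint): how far the plug (with its collar) is pressed down, m: 0 = 12 mm proud, 0.012 = fully home. It is stiff (about 7 N) and stays where it is left. The plug's head is a black cylinder 48 mm across that stands 32 mm above the top of the collar
- collar_turn (a joint): turn of the collar, rad, growing clockwise seen from above: 0 to 0.35 = open (ear by the round dot on the lid, the box's -y side), 1.5 = locked (ear at the arrow, the box's -x side), 1.95 = end stop. A bayonet inside bars it at about 0.4 until the plug is home. It takes about 2 N at the ear and stays where it is left
- plug_top (a point): centre of the flat top of the plug's head, 111 mm above the bench when home
- collar_axis (a point): point on the plug's and collar's vertical axis, at the height of the box lid (45 mm above the bench)
- ear (a point): point on the collar's only ear, 55 mm from the axis, at mid height; 69 mm above the bench when the plug is home. Collar: fluted aluminium ring 72 mm across, 20 mm high. Ear: straight radial bar reaching to 66 mm from the axis, 12 mm wide, 16 mm high, black line along its top; its underside is 16 mm above the lid when home
- lock_mark (a point): tip of the raised arrow (locked mark) on the lid, 72 mm from the axis, 45 mm above the bench; the arrow is 3 mm high and points at the axis
- red_can: red drinks can, 69 mm across, 99 mm high, standing loose behind the box; origin at the centre of its underside
- solder_reel: reel with dark flanges, 55 mm across, 38 mm high, standing loose to the right of the box; origin at the centre of its underside
- small_transformer: small transformer, 37 x 56 x 37 mm, loose behind the box, left of the can; origin at the centre of its underside
Things that resemble listed ones, but are neither listed nor needed, are in the scene too. Of the things that look like the junction_box, the larger one is meant.

How it is judged:
By the outcome, as a careful person would: the job done as asked, in the order asked, and still so for the second after the job is handed in, with the robot touching nothing.
It also fails if it takes over 42 s, if anything falls off the work surface, if the arm or the gripper's body presses on something with over 40 N, if the wrist force passes 120 N, or if a joint passes its speed limit or range.

## Working session

There is one attempt and no reset: what is moved stays moved. The work goes in short steps, each a Python script; the robot and the scene stay as the last script left them, time stands still between calls to the robot, and variables do not carry over. Pictures are saved under pics/ and viewed, at most 10 in all, crops included, and the job is handed in when it is done.

```bash
mkdir -p pics; ls
cat > h.py <<'E'
import numpy as np, cv2
from workcell import bot
def snap(n,tag):
    c=bot.read_camera(n); cv2.imwrite(f'pics/{tag}.png',c['pixels']); np.savez(f'pics/{tag}.npz',**c); return c
def load(tag): return np.load(f'pics/{tag}.npz')
def ray(c,u,v):
    R=np.array(c['R']);t=np.array(c['t'])
    d=R.T@np.array([(u-c['cx'])/c['fx'],(v-c['cy'])/c['fy'],1]); return -R.T@t,d
def at_z(c,u,v,z):
    o,d=ray(c,u,v); return o+d*(z-o[2])/d[2]
def tri(*obs):
    A=np.zeros((3,3));b=np.zeros(3);L=[]
    for c,u,v in obs:
        o,d=ray(c,u,v);d=d/np.linalg.norm(d);P=np.eye(3)-np.outer(d,d);A+=P;b+=P@o;L.append((o,P))
    X=np.linalg.solve(A,b); return X,[round(float(np.linalg.norm(P@(X-o)))*1000,1) for o,P in L]
def proj(c,X):
    p=np.array(c['R'])@np.array(X)+np.array(c['t']); return (c['fx']*p[0]/p[2]+c['cx'],c['fy']*p[1]/p[2]+c['cy'])
E
python3 - <<'E'
from h import *
np.set_printoptions(precision=3,suppress=True)
for n in('scene','top'):
    c=snap(n,n+'0'); print(n,c['fx'],-np.array(c['R']).T@c['t'],np.array(c['R'])[2])
print(bot.current_clock(),bot.current_tool_rot())
E
```

```text
pics
scene 392.30450357492737 [ 0.333 -0.625  0.554] [ 0.339  0.774 -0.535]
top 382.33177771553767 [0.489 0.035 0.938] [ 0.174 -0.016 -0.985]
0.1 [-3.115 -0.396 -0.   ]
```

View pics/scene0.png

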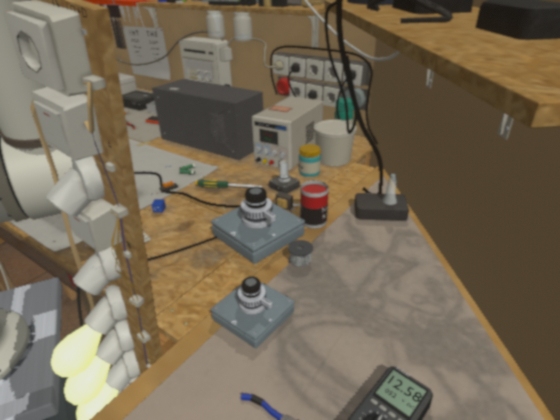

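View pics/top0.png

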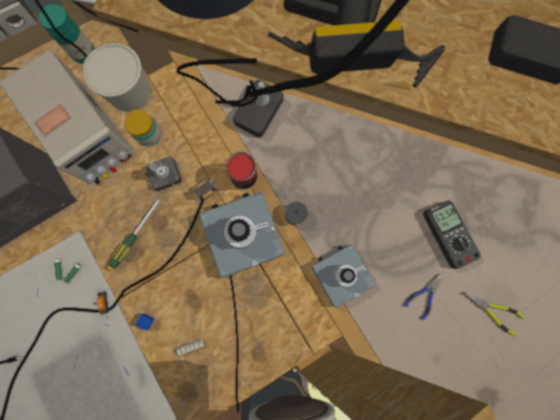

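The scene shows two box-with-plug candidates: box A at scene (258,225) / top (241,235), which is the larger one, and box B at scene (252,308) / top (343,275), which is smaller. I choose A. The can is at top (241,168), the reel at (296,213) and the transformer at (204,188). Next is a close crop of A from both views.

Run:
```python
from h import *
np.set_printoptions(precision=3,suppress=True)
a=load('top0');b=load('scene0')
t=cv2.resize(a['pixels'][185:285,190:290],(600,600),interpolation=cv2.INTER_CUBIC)
cv2.imwrite('pics/ct.png',t)
s=cv2.resize(b['pixels'][175:265,205:325],(800,600),interpolation=cv2.INTER_CUBIC)
cv2.imwrite('pics/cs.png',s)
for n,u,v,z in(('A',241,235,.045),('B',343,275,.03),('can',241,168,.099),('reel',296,213,.038),('tr',204,188,.037),('post',340,365,.3)): print(n,at_z(a,u,v,z))
for u,v in((203,210),(271,195),(285,261),(215,276)): print(at_z(a,u,v,.045))
```

```text
A [0.586 0.11  0.045]
B [ 0.488 -0.127  0.03 ]
can [0.733 0.104 0.099]
reel [ 0.636 -0.021  0.038]
tr [0.703 0.198 0.037]
post [ 0.348 -0.066  0.3  ]
[0.648 0.199 0.045]
[0.68  0.037 0.045]
[0.523 0.008 0.045]
[0.493 0.17  0.045]
```

View pics/ct.png

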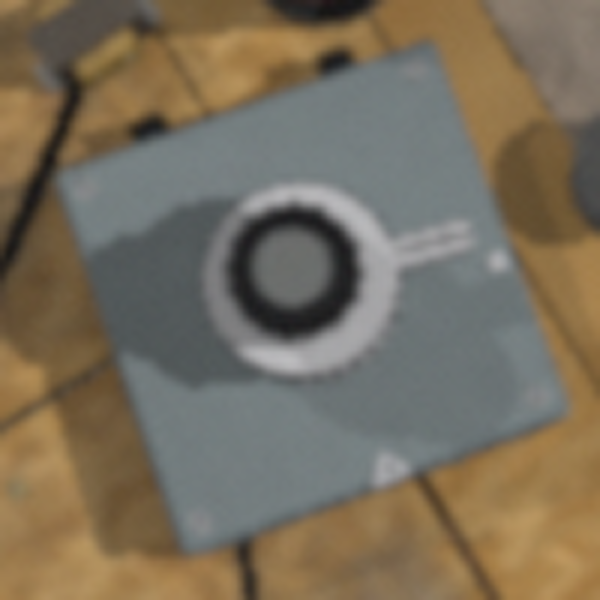

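View pics/cs.png

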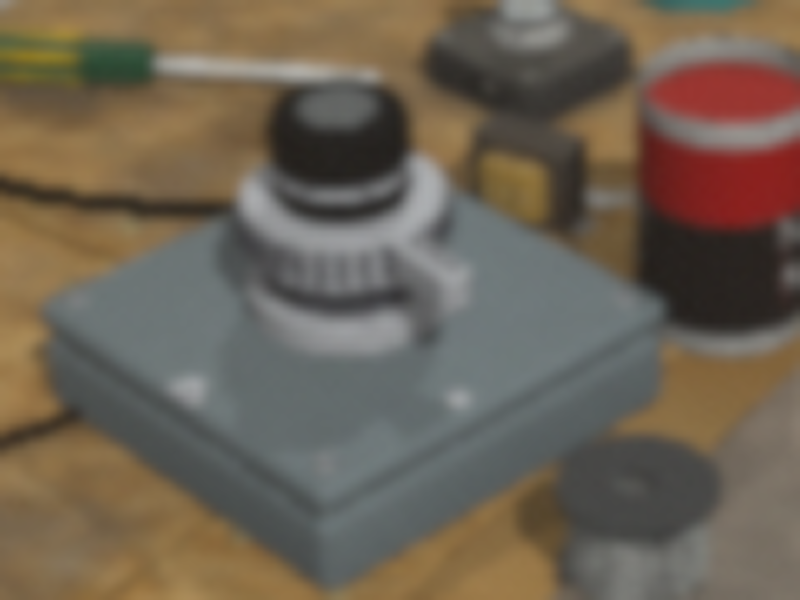

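Box A is confirmed. It measures 160 mm square, its plug stands proud, the ear is near the dot at top-crop (498,262), and the arrow tip is at top-crop ~(392,458). I'll triangulate these points.

Run:
```python
from h import *
np.set_printoptions(precision=4,suppress=True)
a=load('top0');b=load('scene0')
T=lambda x,y:(a,190+(x+.5)/6-.5,185+(y+.5)/6-.5)
S=lambda x,y:(b,205+(x+.5)*.15-.5,175+(y+.5)*.15-.5)
P={}
for n,t,s in(('plugtop',(292,265),(338,108)),('c_r',(430,44),(660,302)),('c_n',(565,412),(318,512)),('c_l',(187,550),(47,310)),('dot',(498,262),(457,400)),('arrow',(392,468),(187,390)),('earend',(470,235),(455,262)),('headbase',(292,265),(338,165))):
    X,e=tri(T(*t),S(*s)); P[n]=X; print(n,X,e)
c=(P['c_r']+P['c_l'])/2; print('centre',c)
for q in('c_r','c_n','c_l'): print(np.linalg.norm((P[q]-c)[:2]))
xa=P['c_r']-P['c_n'];print('x axis yaw',np.degrees(np.arctan2(xa[1],xa[0])),np.linalg.norm(xa))
ya=P['c_l']-P['c_n'];print('y yaw-90',np.degrees(np.arctan2(ya[1],ya[0]))-90,np.linalg.norm(ya))
for q in('dot','arrow','earend'):
    d=(P[q]-P['plugtop'])[:2]; print(q,np.degrees(np.arctan2(d[1],d[0])),np.linalg.norm(d))
# top at known heights
p=at_z(*T(292,265),.123);print('plug@.123',p)
for n,t,z in(('dot',(498,262),.045),('arrow',(392,468),.048),('ear',(472,235),.089),('ear_in',(405,252),.089)):
    d=(at_z(*T(*t),z)-p)[:2];print(n,np.degrees(np.arctan2(d[1],d[0])),np.linalg.norm(d))
```

```text
plugtop [0.5912 0.1089 0.1226] [0.1, 0.1]
c_r [0.6889 0.0603 0.0438] [0.4, 0.4]
c_n [0.5412 0.0107 0.0359] [0.5, 0.5]
c_l [0.4928 0.1574 0.0404] [0.5, 0.5]
dot [0.6003 0.0353 0.0454] [0.1, 0.1]
arrow [0.5207 0.0781 0.0474] [0.6, 0.6]
earend [0.6051 0.0453 0.0929] [0.5, 0.5]
headbase [0.5925 0.1115 0.0988] [1.8, 1.8]
centre [0.5908 0.1088 0.0421]
0.10938020051418282
0.11001170273440979
0.10938020051418278
x axis yaw 18.590971196332593 0.1559627803621583
y yaw-90 18.261118488338724 0.15456702067569308
dot -82.95783411725232 0.07413634684366383
arrow -156.35958554753472 0.07692288795480044
earend -77.63153566792644 0.06509191143436223
plug@.123 [0.5912 0.1088 0.123 ]
dot -83.01497538142986 0.07402932604998133
arrow -156.14474002771587 0.07651506320196808
ear -77.76284417694266 0.06553602939673885
ear_in -78.24097297255645 0.03980630197321966
```

The points are consistent: axis ≈ (0.591,0.109), plug top at 0.123, ear at −78°, arrow at ≈ −157° (box yaw 18.4°). Before moving, I'll check the wooden post between the start pose and the box.

Run:
```python
from h import *
np.set_printoptions(precision=3,suppress=True)
a=load('top0');b=load('scene0')
s=cv2.resize(b['pixels'][:, :200],(286,600),interpolation=cv2.INTER_CUBIC)
t=cv2.resize(a['pixels'][320:420,220:520],(510,170),interpolation=cv2.INTER_CUBIC)
t2=cv2.resize(a['pixels'],(510,382))
im=np.zeros((600,800,3),np.uint8); im[:,:286]=s; im[:170,290:]=t; im[200:582,290:]=t2
cv2.imwrite('pics/post.png',im)
print('nadir',proj(a,(.489,.035,0)))
for X in((0,0,0),(.144,-.557,.19),(0.3,0,0),(.2,-.3,0)): print(X,proj(a,X),proj(b,X))
for u,v in((145,360),(120,360),(330,352)): pass
print('scene post foot@0',at_z(b,145,365,0),at_z(b,120,365,0)); print('top foot@0',at_z(a,332,350,0),at_z(a,325,375,0))
```

```text
nadir (np.float64(273.8648279439201), np.float64(276.31091777525364))
(0, 0, 0) (np.float64(295.1076612312507), np.float64(502.20603899823084)) (np.float64(-41.851193931432704), np.float64(358.13346431219634))
(0.144, -0.557, 0.19) (np.float64(608.338081260321), np.float64(462.87530433207525)) (np.float64(-130.62470533253457), np.float64(898.4334381742337))
(0.3, 0, 0) (np.float64(290.8053696124768), np.float64(358.25394633569226)) (np.float64(140.39399255764104), np.float64(302.35364013676065))
(0.2, -0.3, 0) (np.float64(422.6168218900407), np.float64(400.1706727924226)) (np.float64(91.47659197147937), np.float64(480.89137937610224))
scene post foot@0 [ 0.288 -0.151  0.   ] [ 0.25  -0.133  0.   ]
top foot@0 [ 0.316 -0.097  0.   ] [ 0.261 -0.078  0.   ]
```

View pics/post.png

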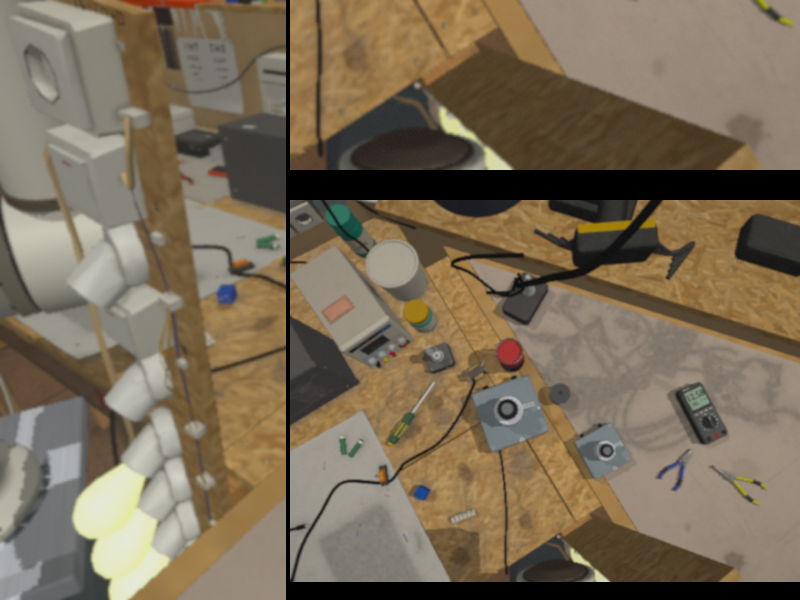

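A wooden post with lamps stands roughly at (0.3,−0.13), between the start pose and the box. I'll work out its line in 3D before moving.

Run:
```python
from h import *
np.set_printoptions(precision=3,suppress=True)
a=load('top0');b=load('scene0')
def plane(c,p,q):
    o,d=ray(c,*p);_,e=ray(c,*q);n=np.cross(d,e);n/=np.linalg.norm(n);return n,n@o
def inter(P,Q):
    d=np.cross(P[0],Q[0]);d/=np.linalg.norm(d)
    x=np.linalg.lstsq(np.array([P[0],Q[0]]),np.array([P[1],Q[1]]),rcond=None)[0]
    return x,d
scR=plane(b,(108,0),(147,367)); 
k=510/300
tp=lambda x,y:(220+(x-290)/k,320+y/k)
for nm,e in(('upper',(tp(510,42),tp(745,145))),('lower',(tp(430,72),tp(505,168)))):
    x,d=inter(scR,plane(a,*e)); print(nm,e,'dir',d)
    for z in(0,.3,.6): print('   ',x+d*(z-x[2])/d[2])
# if vertical: top-view end heights given foot xy
for foot in((0.3,-.12),(0.3,-.15),(.316,-.097),(.25,-.1)):
    for z in(0,.2,.4,.6): print(foot,z,proj(a,(*foot,z)),proj(b,(*foot,z)))
j=bot.current_joints();print(j,bot.current_ee_pos())
```

```text
upper ((349.4117647058823, 344.70588235294116), (487.6470588235294, 405.29411764705884)) dir [-0.134 -0.1   -0.986]
    [ 0.286 -0.228  0.   ]
    [ 0.326 -0.197  0.3  ]
    [ 0.367 -0.167  0.6  ]
lower ((302.3529411764706, 362.3529411764706), (346.47058823529414, 418.8235294117647)) dir [-0.128 -0.002 -0.992]
    [ 0.298 -0.02   0.   ]
    [ 0.337 -0.02   0.3  ]
    [ 0.376 -0.019  0.6  ]
(0.3, -0.12) 0 (np.float64(342.1362618402541), np.float64(356.7213105744844)) (np.float64(149.8179286334137), np.float64(348.12478096063114))
(0.3, -0.12) 0.2 (np.float64(361.4246866326734), np.float64(379.46767805001355)) (np.float64(122.02504154998363), np.float64(257.1363317922327))
(0.3, -0.12) 0.4 (np.float64(395.9314113719158), np.float64(420.16061434433584)) (np.float64(81.34764649987781), np.float64(123.96653619996276))
(0.3, -0.12) 0.6 (np.float64(475.4010037037258), np.float64(513.8771603953276)) (np.float64(16.122584964676264), np.float64(-89.5674942225042))
(0.3, -0.15) 0 (np.float64(354.93367446178274), np.float64(356.3392059317742)) (np.float64(152.59292018419205), np.float64(361.6026
[... 981 characters left out ...]
64(37.67888684162051), np.float64(-86.4148016485529))
(0.25, -0.1) 0 (np.float64(334.6990720398206), np.float64(379.72853435619294)) (np.float64(118.22888416453497), np.float64(349.7743150078304))
(0.25, -0.1) 0.2 (np.float64(352.10974297112546), np.float64(409.36854496618423)) (np.float64(84.40234230104738), np.float64(258.85615885841855))
(0.25, -0.1) 0.4 (np.float64(383.5106335773075), np.float64(462.82557338298943)) (np.float64(34.84296898768383), np.float64(125.65168115107716))
(0.25, -0.1) 0.6 (np.float64(457.08931504930985), np.float64(588.086277470966)) (np.float64(-44.751284084711415), np.float64(-88.27981556047348))
[-1.528  0.159  1.598  0.     1.386 -0.21 ] [ 0.144 -0.556  0.189]
```

Run:
```python
from h import *
from scipy.optimize import least_squares
from scipy.spatial.transform import Rotation as Ro
np.set_printoptions(precision=3,suppress=True)
b=load('scene0');a=load('top0')
x0=np.array([.286,-.228,0]);d=np.array([.134,.1,.986])
for z in(.3,.35,.4,.45,.5,.55,.6): X=x0+d*z/d[2]; print(z,X[:2],'top',np.round(proj(a,X)),'scene',np.round(proj(b,X)))
R0=Ro.from_rotvec(bot.current_tool_rot())
D=[]
yaw=np.arctan2(.109,.591)
Rd=Ro.from_euler('z',yaw)*Ro.from_rotvec([0,np.pi,0])
print('tool x,y',R0.as_matrix()[:,:2].T)
for r in(.35,.45,.55,.65,.75):
  for z in(.1,.25,.4):
    for t in(0,.3,.6):
      R=Ro.from_euler('z',yaw)*Ro.from_rotvec([0,np.pi-t,0])
      q=bot.inverse_kinematics([r*np.cos(yaw),r*np.sin(yaw),z],R.as_rotvec())
      if q is not None and abs(q[3])<.01: D.append((r,z,*q))
D=np.array(D);print(len(D));print(D[::6])
def f(p):
    h,a1,L2,L3,Lt,e=p;q2,q3,q5=D[:,3],D[:,4],D[:,6]
    r=a1+L2*np.sin(q2)+L3*np.sin(q2+q3)+e*np.cos(q2+q3)+Lt*np.sin(q2+q3+q5)
    z=h+L2*np.cos(q2)+L3*np.cos(q2+q3)-e*np.sin(q2+q3)+Lt*np.cos(q2+q3+q5)
    return np.r_[r-D[:,0],z-D[:,1]]
s=least_squares(f,[.4,0,.45,.45,.3,0]);print(s.x,abs(s.fun).max())
```

```text
0.3 [ 0.327 -0.198] top [424. 377.] scene [132. 222.]
0.35 [ 0.334 -0.193] top [433. 381.] scene [128. 181.]
0.4 [ 0.34  -0.187] top [444. 386.] scene [123. 137.]
0.45 [ 0.347 -0.182] top [458. 391.] scene [118.  88.]
0.5 [ 0.354 -0.177] top [474. 399.] scene [112.  34.]
0.55 [ 0.361 -0.172] top [495. 408.] scene [106. -26.]
0.6 [ 0.368 -0.167] top [523. 420.] scene [ 99. -94.]
tool x,y [[ 0.968  0.25   0.   ]
 [ 0.25  -0.968 -0.002]]
15
[[ 0.35   0.1   -0.167 -0.398  2.286 -0.     1.254 -1.92 ]
 [ 0.55   0.1   -0.037  0.181  1.757 -0.     1.203 -1.791]
 [ 0.75   0.1    0.022  0.678  1.098 -0.     1.366 -1.731]]
[0.893 0.016 0.376 0.518 0.932 0.047] 0.0017767991918758441
```

Both views agree that the post's top corner is at about (0.36,−0.17,0.53). I'll fit the arm geometry properly and plan to sweep over the top of it.

Run:
```python
from h import *
from scipy.optimize import least_squares
from scipy.spatial.transform import Rotation as Ro
np.set_printoptions(precision=3,suppress=True,linewidth=150)
a=load('top0')
D=[]
q1=-.03;off=.12
for r in(.35,.45,.55,.65,.75):
  for z in(.1,.3,.45,.6,.65,.7):
    for t in(0,.3,-.3,.6):
      R=Ro.from_euler('z',q1)*Ro.from_rotvec([0,np.pi-t,0])
      p=Ro.from_euler('z',q1).apply([r,off,z])
      q=bot.inverse_kinematics(p,R.as_rotvec())
      if q is not None and abs(q[3])<.1: D.append((r,z,*q))
D=np.array(D);print(len(D));print(D[::5])
def f(p):
    h,a1,L2,L3,Lt,e=p;q2,q3,q5=D[:,3],D[:,4],D[:,6]
    r=a1+L2*np.sin(q2)+L3*np.sin(q2+q3)+e*np.cos(q2+q3)+Lt*np.sin(q2+q3+q5)
    z=h+L2*np.cos(q2)+L3*np.cos(q2+q3)-e*np.sin(q2+q3)+Lt*np.cos(q2+q3+q5)
    return np.r_[r-D[:,0],z-D[:,1]]
s=least_squares(f,[.4,0,.45,.45,.3,0]);print('h a1 L2 L3 Lt e',s.x,abs(s.fun).max())
h,a1,L2,L3,Lt,e=s.x
def el(q2): return a1+L2*np.sin(q2),h+L2*np.cos(q2)
r,z=el(.158)
for o in(0,.12,.2): print('start elbow px off',o,proj(a,(o,-r,z)),r,z)
for zt in(.14,.055):
  p=[.591,.109,zt];q=bot.inverse_kinematics(p,(Ro.from_euler('z',-.03)*Ro.from_rotvec([0,np.pi,0])).as_rotvec())
  print(q,'elbow',el(q[1]),'wrist z',zt+Lt)
# post lower edge candidates
for y,x in((-.02,.37),(-.05,.36),(-.09,.36),(-.12,.36)): print((x,y),'z.53',proj(a,(x,y,.53)))
```

```text
92
[[ 0.35   0.1   -0.03  -0.327  2.235 -0.     1.233 -1.571]
 [ 0.35   0.3   -0.03  -0.174  1.743  0.     1.872 -1.571]
 [ 0.35   0.6   -0.03  -0.495  1.376 -0.     1.96  -1.57 ]
 [ 0.35   0.65  -0.03   0.064  0.807  0.     2.571 -1.57 ]
 [ 0.45   0.1   -0.03  -0.037  1.988 -0.     1.19  -1.571]
 [ 0.45   0.3   -0.03  -0.467  1.968 -0.     1.34  -1.571]
 [ 0.45   0.45  -0.03   0.106  1.182  0.     2.154 -1.571]
 [ 0.45   0.6   -0.03  -0.542  1.504 -0.     1.579 -1.57 ]
 [ 0.45   0.7   -0.03   0.222  0.462 -0.     2.457 -1.571]
 [ 0.55   0.1   -0.03   0.472  1.422  0.     1.547 -1.571]
 [ 0.55   0.3   -0.03  -0.437  2.034 -0.     0.944 -1.57 ]
 [ 0.55   0.6   -0.03   0.287  0.628 -0.     2.226 -1.571]
 [ 0.55   0.65  -0.03  -0.249  1.197 -0.     1.594 -1.571]
 [ 0.65   0.1   -0.03   0.723  1.061  0.     1.658 -1.571]
 [ 0.65   0.3   -0.03  -0.152  1.811 -0.     0.882 -1.571]
 [ 0.65   0.6   -0.03   0.25   0.709 -0.     1.883 -1.571]
 [ 0.75   0.1   -0.03   0.704  1.059 -0.     1.379 -1.571]
 [ 0.75   0.3   -0.03   0.336  1.203 -0.     1.303 -1.571]
 [ 0.75   0.65  -0.03   0.281  0.66
[... 399 characters left out ...]
563768331754), np.float64(816.0124060269519)) 0.06066218382148535 0.6789887031496664
[-0.018  0.265  1.574 -0.     1.302 -1.559] elbow (np.float64(0.10108681664139675), np.float64(0.6703039211782762)) wrist z 0.4863948820619225
[-0.018  0.36   1.636 -0.     1.145 -1.559] elbow (np.float64(0.13573282845155876), np.float64(0.6591119110825774)) wrist z 0.4013948820619225
(0.37, -0.02) z.53 (np.float64(331.6496178819171), np.float64(395.8658703288604))
(0.36, -0.05) z.53 (np.float64(362.21895551017263), np.float64(405.6680561947462))
(0.36, -0.09) z.53 (np.float64(402.1855377526126), np.float64(404.3895087544787))
(0.36, -0.12) z.53 (np.float64(432.07035868418495), np.float64(403.4334810142747))
```

Run:
```python
from h import *
np.set_printoptions(precision=1,suppress=True)
b=load('scene0')
for o in(-.12,0,.06,.12,.2):
    print(o,[np.array(proj(b,(o,y,z))) for y,z in((0,.298),(-.03,.5),(-.06,.679))])
s=cv2.resize(b['pixels'][0:250, :190],(608,800)[::1],interpolation=cv2.INTER_CUBIC)[:600]
s=cv2.resize(b['pixels'][0:230,0:190],(496,600),interpolation=cv2.INTER_CUBIC)
a=load('top0')
t=cv2.resize(a['pixels'][330:420,280:500],(300,123))
im=np.zeros((600,800,3),np.uint8); im[:,:496]=s
im[:300,500:]=cv2.resize(a['pixels'][340:420,295:375],(300,300),interpolation=cv2.INTER_CUBIC)
im[300:,500:]=cv2.resize(a['pixels'][340:420,420:500],(300,300),interpolation=cv2.INTER_CUBIC)
cv2.imwrite('pics/post2.png',im)
```

```text
-0.12 [array([-277.9,  233. ]), array([-487.7,   58.3]), array([-895.6, -274.7])]
0 [array([-148.5,  209.3]), array([-290.4,   45.2]), array([-542.2, -241.1])]
0.06 [array([-91.3, 198.8]), array([-206.9,   39.6]), array([-404.4, -228. ])]
0.12 [array([-38.4, 189.1]), array([-131.6,   34.6]), array([-285.5, -216.7])]
0.2 [array([ 26.4, 177.2]), array([-42. ,  28.7]), array([-150.2, -203.8])]
```

View pics/post2.png

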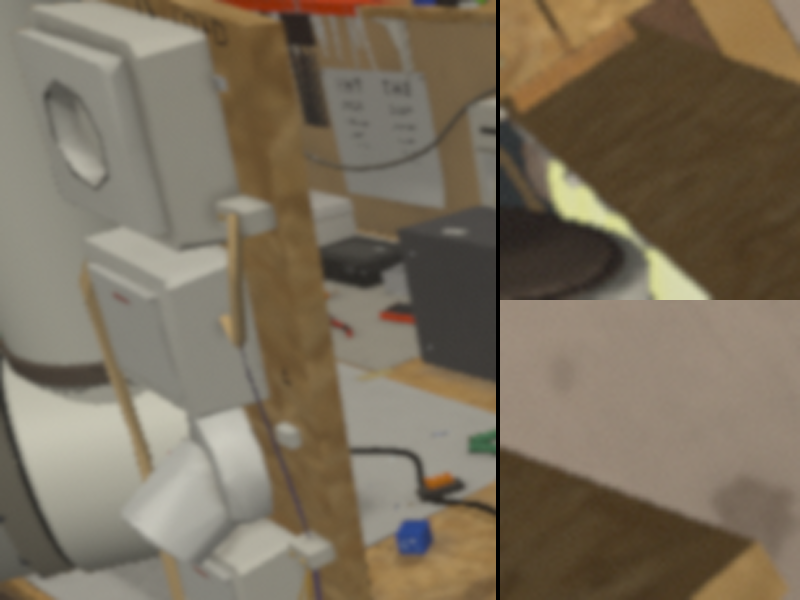

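The obstacle is a tall load-bank board with its top at z≈0.53 and radius ≤0.4, oriented about 45°. I'll raise the forearm above 0.65, keep the tool outside radius 0.48, then sweep round.

```bash
cat >> h.py <<'E'
from scipy.spatial.transform import Rotation as Ro
AX=np.array([.5912,.1088])
def rot(psi): return (Ro.from_euler('z',psi)*Ro.from_rotvec([0,np.pi,0])).as_rotvec()
def stat(s=''): print(s,'t',round(bot.current_clock(),2),'p',np.round(bot.current_ee_pos(),4),'F',np.round(bot.current_contact_force(),1))
E
python3 - <<'E'
from h import *
np.set_printoptions(precision=3,suppress=True)
q0=np.array(bot.current_joints()); psi=np.radians(-78)
p=Ro.from_euler('z',q0[0]).apply([.58,.12,.5])
qa=bot.inverse_kinematics(p,bot.current_tool_rot()); print('up',qa)
P=[*AX,.5]; print('reach',np.hypot(*AX))
qb=bot.inverse_kinematics(P,rot(psi)); print('over',qb)
qa=np.array(qa)
h,L2,L3,e=.298,.386,.519,.048
for q in(q0,qa,np.array(qb)):
    er,ez=L2*np.sin(q[1]),h+L2*np.cos(q[1]); s=q[1]+q[2]
    print('elbow',er,ez,'wrist',er+L3*np.sin(s)+e*np.cos(s),ez+L3*np.cos(s)-e*np.sin(s))
E
```

```text
up [-1.528  0.232  0.908  0.     2.003 -0.21 ]
reach 0.6011280063347573
over [-0.019  0.257  0.879 -0.     2.006 -0.228]
elbow 0.0611169319212626 0.6791308445042618 wrist 0.5622463033981662 0.53583271805746
elbow 0.08892039883235964 0.6736183737139254 wrist 0.5806757013007949 0.8463659424209199
elbow 0.0981821497304186 0.6713045211008215 wrist 0.5891189704249888 0.8463646195993294
```

Run:
```python
from h import *
psi=np.radians(-78); rd=rot(psi)
stat('start')
p=Ro.from_euler('z',bot.current_joints()[0]).apply([.58,.12,.5])
bot.set_joints(bot.inverse_kinematics(p,bot.current_tool_rot())); stat('up')
bot.set_joints(bot.inverse_kinematics([*AX,.5],rd)); stat('over')
bot.set_gripper(0.0,10); stat('closed')
bot.line_to([*AX,.14],rd,max_speed=.25); stat('above')
z=.14
while True:
    z-=.003; bot.line_to([*AX,z],max_speed=.04)
    f=bot.current_contact_force()[2]
    if abs(f)>18 or z<.107: break
stat('pressed')
bot.line_to([*AX,.14],max_speed=.15); stat('clear')
```

```text
start t 0.1 p [ 0.1438 -0.5561  0.1894] F [0.2 0.9 0.3]
up t 1.28 p [ 0.1446 -0.5743  0.498 ] F [ 0.5 -0.4 -0.3]
over t 4.15 p [0.5914 0.108  0.4999] F [-0.6 -0.3  0.1]
closed t 5.49 p [0.5912 0.1088 0.5   ] F [-0.2 -1.1  0.2]
above t 7.08 p [0.5923 0.1088 0.1416] F [ 0.6 -0.8  0.5]
pressed t 9.83 p [0.591  0.1088 0.1067] F [-0.8 -0.5  0.4]
clear t 10.2 p [0.592  0.1088 0.1408] F [-0.2  0.5 -0.2]
```

Run:
```python
from h import *
print(bot.current_opening(),bot.current_tool_rot(),bot.current_joints())
b=snap('scene','scene1');a=snap('top','top1')
s=cv2.resize(b['pixels'][145:265,205:325],(600,600),interpolation=cv2.INTER_CUBIC)
cv2.imwrite('pics/c1.png',s)
```

```text
0.0029984371870969495 [1.97592336e+00 2.44009045e+00 2.18924560e-03] [-1.88218765e-02  2.64874794e-01  1.57302740e+00 -4.22495158e-06
  1.30141617e+00 -2.28271618e-01]
```

View pics/c1.png

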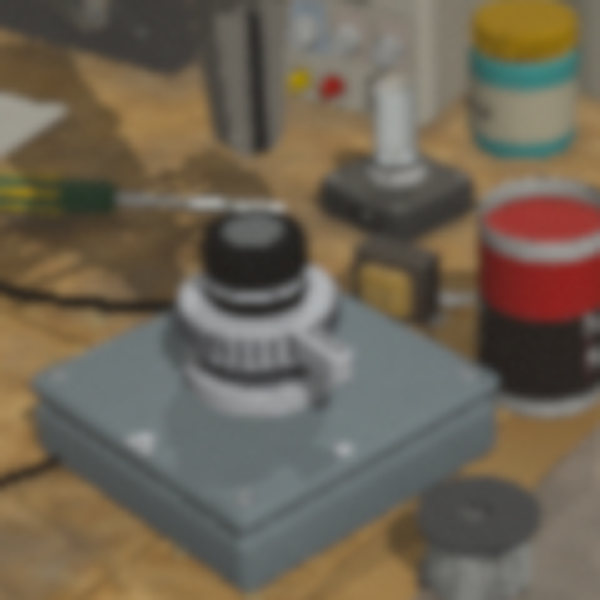

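The plug is still proud, and the fingertips (crop ~(245,152)) hang higher than the reported TCP. So closed fingers reach less far than the TCP reading, or I stopped just short. I'll keep going down under force monitoring.

Run:
```python
from h import *
b=load('scene1');print('exp tip',proj(b,(*AX,.14)),'seen',(254,175.5),'plugtop',proj(b,(*AX,.123)))
bot.line_to([*AX,.108],max_speed=.15)
z=.108; L=[]
while z>.088:
    z-=.002; bot.line_to([*AX,z],max_speed=.04)
    f=bot.current_contact_force()[2]; L.append((round(z,3),round(float(bot.current_ee_pos()[2]),4),round(float(f),1)))
    if abs(f)>22: break
print(L); stat('pressed')
b=snap('scene','scene2'); snap('top','top2')
```

```text
exp tip (np.float64(254.91279507870252), np.float64(183.96360740563372)) seen (254, 175.5) plugtop (np.float64(255.35028059526854), np.float64(190.61497723057718))
[(0.106, 0.1067, -0.4), (0.104, 0.1041, -0.7), (0.102, 0.1018, 0.1), (0.1, 0.0998, 0.4), (0.098, 0.0981, 0.9), (0.096, 0.0962, 2.9), (0.094, 0.0941, 3.4), (0.092, 0.092, 1.7), (0.09, 0.0899, 2.0), (0.088, 0.0879, 1.8)]
pressed t 13.17 p [0.5914 0.1088 0.0879] F [1.9 0.2 1.8]
```

Run:
```python
from h import *
b=load('scene2')['pixels'];a=load('top2')['pixels']
im=np.hstack([cv2.resize(b[140:260,215:295],(400,600),interpolation=cv2.INTER_CUBIC),cv2.resize(a[185:305,200:280],(400,600),interpolation=cv2.INTER_CUBIC)])
cv2.imwrite('pics/c2.png',im)
```

```text
(no output)
```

View pics/c2.png

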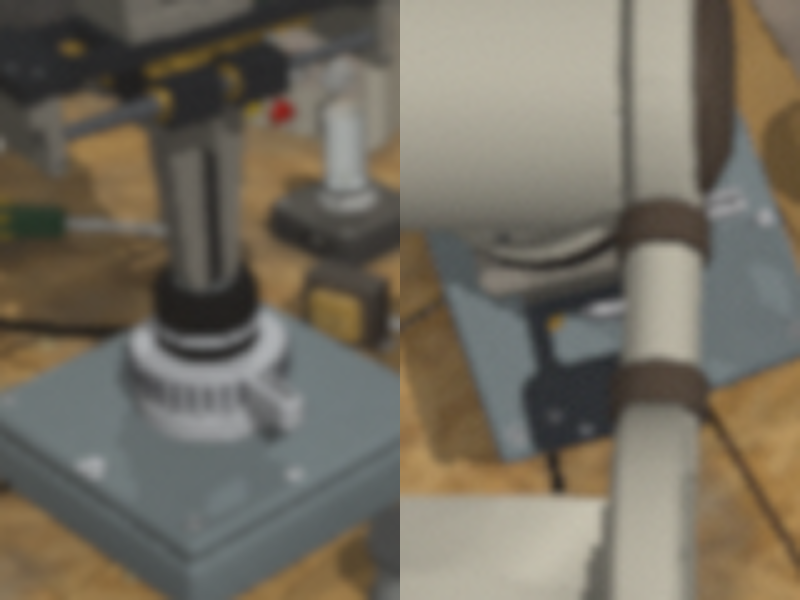

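The closed fingertips sit on the plug head and the plug is going down. The tips are ≈24 mm short of the TCP reading, as the first picture also shows (22 mm). I'll keep pressing until the force rises at the stop.

Run:
```python
from h import *
z=.088; L=[]
while z>.070:
    z-=.002; bot.line_to([*AX,z],max_speed=.04)
    f=bot.current_contact_force()[2]; L.append((round(z,3),round(float(bot.current_ee_pos()[2]),4),round(float(f),1),round(bot.current_opening(),3)))
    if abs(f)>18: break
print(L); stat('pressed')
snap('scene','scene3')
bot.line_to([*AX,.17],max_speed=.25); stat('clear')
snap('scene','scene4'); snap('top','top4')
```

```text
[(0.086, 0.087, 8.2, 0.005), (0.084, 0.0869, 18.6, 0.006)]
pressed t 13.77 p [0.5915 0.1088 0.0869] F [-5.6  0.3 18.6]
clear t 14.31 p [0.5906 0.1088 0.1693] F [-1.2 -0.9 -1. ]
```

The plug is home. The hard stop came at TCP 0.0869 against 0.111, so closed tips = TCP + 24 mm, with 12 mm of travel. Next I push the ear clockwise with the closed fingers, their face parallel to the ear, stopping a bit short of the target.

```bash
cat >> h.py <<'E'
def pose(phi,off,z,r=.052):
    f=np.radians(phi); p=AX+r*np.array([np.cos(f),np.sin(f)])+off*np.array([-np.sin(f),np.cos(f)])
    return [*p,z],rot(f)
def view(tag,name):
    a=snap('top',tag+'t')['pixels'];b=snap('scene',tag+'s')['pixels']
    cv2.imwrite(name,np.hstack([cv2.resize(a[195:275,200:280],(400,400),interpolation=cv2.INTER_CUBIC),cv2.resize(b[180:260,215:295],(400,400),interpolation=cv2.INTER_CUBIC)]))
E
python3 - <<'E'
from h import *
ZW=.038
p,r=pose(-78,.042,.12); bot.line_to(p,r,max_speed=.25); stat('beside')
p,r=pose(-78,.042,ZW); bot.line_to(p,r,max_speed=.15); stat('down')
p,r=pose(-78,.026,ZW); bot.line_to(p,r,max_speed=.08); stat('near')
for phi in np.arange(-84,-147,-6):
    p,r=pose(phi,.024,ZW); bot.line_to(p,r,max_speed=.08)
    f=bot.current_contact_force(); print(phi,round(bot.current_clock(),2),np.round(f,1))
    if np.linalg.norm(f)>25: break
p,r=pose(phi,.034,ZW); bot.line_to(p,r,max_speed=.1)
p,r=pose(phi,.034,.14); bot.line_to(p,r,max_speed=.25); stat('up')
bot.line_to([.50,.30,.25],max_speed=.3); stat('aside')
view('m','pics/m.png')
E
```

```text
beside t 14.89 p [0.6418 0.067  0.1186] F [ 0.2 -0.3  0.3]
down t 15.59 p [0.6439 0.067  0.0394] F [-0.3  0.2  0.1]
near t 15.94 p [0.6281 0.0633 0.0392] F [-0.  -0.3  0.1]
-84 16.2 [ 0.8 -0.5 -0.5]
-90 16.46 [ 1.   0.4 -0.6]
-96 16.72 [ 0.7 -0.4  0.1]
-102 16.98 [ 0.1 -0.2 -0.2]
-108 17.23 [ 0.6 -0.6 -0.3]
-114 17.49 [ 0.4  0.1 -0. ]
-120 17.75 [ 0.6 -0.6 -0.4]
-126 18.01 [ 0.5 -0.9 -0.8]
-132 18.27 [ 0.2 -0.  -0.9]
-138 18.52 [-0.4 -0.4  1. ]
-144 18.78 [-0.2 -0.6 -0.2]
up t 19.59 p [0.5688 0.0508 0.1395] F [ 0.4  0.4 -0.6]
aside t 20.68 p [0.4997 0.2988 0.2485] F [0.1 0.1 0.6]
```

View pics/m.png

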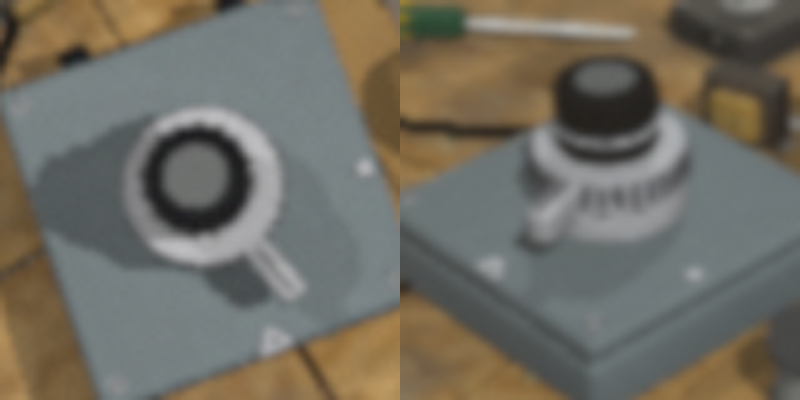

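The plug is home and the collar has turned. Ear line runs from (255,242) to (293,292), the arrow sits near (272,342) with its tip at ~(268,328), and the head centre is at (195,177), all in the top crop. I'll compute the remaining angle.

Run:
```python
from h import *
np.set_printoptions(precision=4,suppress=True)
a=load('mt');b=load('ms')
T=lambda x,y:(a,200+(x+.5)/5-.5,195+(y+.5)/5-.5)
S=lambda x,y:(b,215+(x-400+.5)/5-.5,180+(y+.5)/5-.5)
print('plug tri',tri(T(195,177),S(606,75)), at_z(*T(195,177),.111))
ang=lambda X:(np.degrees(np.arctan2(*(X[:2]-AX)[::-1])),np.linalg.norm(X[:2]-AX))
e1=at_z(*T(293,292),.077);e0=at_z(*T(257,243),.077)
print('ear end',ang(e1),'inner',ang(e0),'line dir',np.degrees(np.arctan2(*(e1-e0)[:2][::-1])))
for n,x,y in(('ctr',273,343),('tip',268,328),('v1',262,355),('v2',291,341)): print(n,ang(at_z(*T(x,y),.048)))
# arrow mask: bright pixels on lid near expected arrow
for tag in('top0','mt'):
    g=load(tag)['pixels'].astype(int).sum(2); c=load(tag)
    u0,v0=map(int,proj(c,(*(AX+.075*np.array([np.cos(np.radians(-156.5)),np.sin(np.radians(-156.5))])),.048)))
    w=g[v0-6:v0+7,u0-6:u0+7]; m=np.clip(w-np.median(w)-60,0,None); yy,xx=np.mgrid[v0-6:v0+7,u0-6:u0+7]
    print(tag,'arrow centroid',ang(at_z(c,(m*xx).sum()/m.sum(),(m*yy).sum()/m.sum(),.048)));
```

```text
plug tri (array([0.5907, 0.1088, 0.1126]), [0.9, 0.9]) [0.59   0.1092 0.111 ]
ear end (np.float64(-141.3077971158423), np.float64(0.06394602125217294)) inner (np.float64(-138.7757020543758), np.float64(0.03666457728250641)) line dir -144.70123760686545
ctr (np.float64(-157.70464880218384), np.float64(0.07705681333736648))
tip (np.float64(-157.22540236384944), np.float64(0.06982744950262451))
v1 (np.float64(-162.54584991507332), np.float64(0.08033547184773442))
v2 (np.float64(-152.00075194484378), np.float64(0.07995282553167668))
top0 arrow centroid (np.float64(-157.1434296704197), np.float64(0.07589418320578542))
mt arrow centroid (np.float64(-157.1388884375124), np.float64(0.07593185436586036))
```

The arrow is at −157.2°, and the ear is at ≈ −141.5° for a command of −144° (a lag of ~2.5°). I'll push to −159.5° and look.

Run:
```python
from h import *
ZW=.038
p,r=pose(-140,.036,.14); bot.line_to(p,r,max_speed=.3)
p,r=pose(-140,.036,ZW); bot.line_to(p,r,max_speed=.2); stat('down')
for phi in(-142,-148,-154,-159.5):
    p,r=pose(phi,.024,ZW); bot.line_to(p,r,max_speed=.06)
bot.hold(.3); stat('pushed'); 
p,r=pose(phi,.036,ZW); bot.line_to(p,r,max_speed=.1)
p,r=pose(phi,.036,.14); bot.line_to(p,r,max_speed=.25); stat('up')
bot.line_to([.50,.30,.25],max_speed=.3); stat('aside')
snap('scene','fs');a=snap('top','ft')['pixels']
cv2.imwrite('pics/f.png',np.vstack([cv2.resize(a[215:275,200:280],(800,600),interpolation=cv2.INTER_CUBIC)]))
```

```text
down t 22.53 p [0.5755 0.0483 0.0394] F [-0.6 -0.2  0.5]
pushed t 23.98 p [0.551  0.0681 0.038 ] F [ 1.1 -0.2  0.7]
up t 24.81 p [0.5548 0.057  0.1396] F [-0.8  0.9 -1.2]
aside t 25.87 p [0.4996 0.2988 0.2484] F [ 0.3 -0.4  0.1]
```

View pics/f.png

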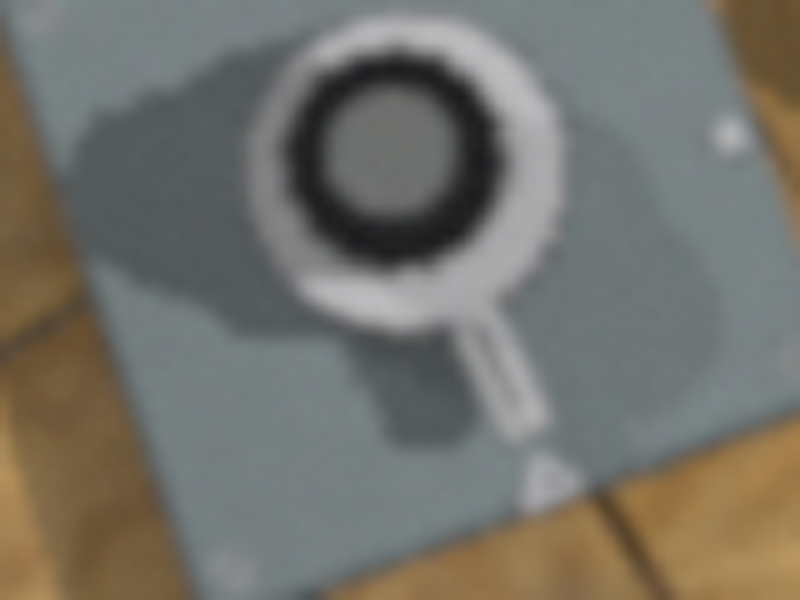

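The ear line runs (478,330)→(524,430) and the arrow tip is at ~(543,456). I'll compute the angles.

Run:
```python
from h import *
a=load('ft')
T=lambda x,y:(a,200+(x+.5)/10-.5,215+(y+.5)/10-.5)
c=at_z(*T(395,155),.111);print('plug',c)
e1=at_z(*T(524,430),.077);e0=at_z(*T(478,330),.077)
for A in(AX,c[:2]):
    ang=lambda X:(np.degrees(np.arctan2(*(X[:2]-A)[::-1])).round(2),np.linalg.norm(X[:2]-A).round(4))
    print('end',ang(e1),'in',ang(e0),'tip',ang(at_z(*T(541,456),.048)),'ctr',ang(at_z(*T(549,485),.048)))
print('dir',np.degrees(np.arctan2(*(e1-e0)[:2][::-1])))
# nothing else moved: image differences at the loose things
o=load('top0')['pixels'].astype(int);n=a['pixels'].astype(int)
for nm,u,v in(('can',241,168),('reel',296,213),('tr',204,188)):
    print(nm,np.abs(o-n)[v-14:v+15,u-14:u+15].mean().round(1))
```

```text
plug [0.58986974 0.1082171  0.111     ]
end (np.float64(-156.57), np.float64(0.065)) in (np.float64(-156.88), np.float64(0.0404)) tip (np.float64(-156.42), np.float64(0.0702)) ctr (np.float64(-157.21), np.float64(0.077))
end (np.float64(-156.58), np.float64(0.0636)) in (np.float64(-156.9), np.float64(0.0389)) tip (np.float64(-156.42), np.float64(0.0687)) ctr (np.float64(-157.23), np.float64(0.0755))
dir -156.06800133352777
can 2.1
reel 2.0
tr 2.1
```

The ear is at −156.6° and the arrow at −156.4 to −157.2°, so they are aligned. The loose things are unmoved and the arm is clear, so I'm handing in.

```bash
python3 -c "
from h import *
print(bot.job_done())"
```

```text
the job is handed in; nothing more can be done
None
```

The plug is pressed fully home and the collar turned clockwise until its ear points at the arrow (within about 1° in the last image), with the can, reel and transformer unmoved, and the job was handed in at about 26 s.

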